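# Work a jammed wedge out of the bench press

### The arm

A 6-joint arm with a two-finger parallel gripper is mounted at the origin on the work surface. World frame = base frame: x ahead of the robot, y to its left, z up, the work surface at z = 0. Lengths are in m, angles in rad, forces in N, time in s.
With the tool pointing down it reaches from about 0.3 to 0.875 m from the base axis. Payload 6.4 kg.
Tool frame: the origin (TCP) lies midway between the tips of the shut fingers; the grasp point (between the pads) lies 19 mm behind it; x points along the fingers, y is the direction in which the jaws open and shut, and the axes are right-handed (so a half turn about x gives the same grasp; the last joint's range is limited). The gripper opens to 85 mm and grips with 20 to 120 N. Pads are 22 mm wide; open, the fingers measure 114 mm over their backs; the gripper's body (76 mm by 85 mm) begins 54 mm behind the grasp point. The pads swing forward as they close: fully open they stand 13 mm farther back than shut.
Start: joints at [-1.339, 0.181, 1.607, -0, 1.354, -0.206], TCP at [0.244, -0.521, 0.231] pointing down, gripper open.
Joint ranges: [-2.99, 2.99], [-0.89, 2.07], [0.3, 2.58], [-1.14, 4.28], [0, 2.63], [-3.12, 3.12]. Speed limits (rad/s): [2.57, 2.57, 3.01, 3.14, 3.14, 3.14].

### API

Orientations are given as a unit quaternion [w, x, y, z].
In Python, from bench import ctrl gives the robot as it stands.
- The arm moves only by the tool servo_tool, never from a script. Its argument "targets" is a list of rows, each a list of 7 numbers: the turn, a rotation vector about the tool's x, y, z in rad, then the shift along the tool's x, y, z in mm, then the opening, from -1 (shut) to 1 (fully open). A call has exactly 8 rows; each row is the pose to reach, as a shift and turn from the pose measured when the call began, along the tool's axes at that moment; what a row does not reach only later rows make up. A row lasts 1/8 s, in which the tool goes at most 62.5 mm and 10.7 degrees, less where a joint would pass 70% of its speed; a pose out of reach is approached as far as the arm can. A call with a gripper value outside its range is refused whole. The fingers move at their own pace and stop on an object; the grip force is fixed at half the most. Time passes only in rows, so rows that repeat a pose let the fingers close, or fill a call up. It gives the time, the measured TCP pose, the force and the opening at its end, in the units of the state.
- ctrl.get_obs(): the state, without advancing time (a new reading comes with each control period).
- ctrl.camera(name): name is "side" or "top"; returns a dict with "pixels" (420x560x3 uint8, blue, green, red), "intrinsics" (3x3 intrinsics, pixels), "D" ([k1, k2, p1, p2, k3] as OpenCV has them; the pictures are not rectified), "R" (3x3) and "t" (3): a world point X has camera coordinates R X + t. Camera axes: x right, y down, z forward; pixel columns grow to the right and rows downward; lengths in m; the calibration is good to about 2 mm. A picture is of the moment at which its call begins. There is no depth.
- ctrl.hand_in(): hands the job in, once; it reports no verdict.
The state is a dict: "time_s": time; "q": joint angles; "dq": joint speeds; "joint_efforts": joint torques, N m; "eef_pos": TCP position; "eef_rot": TCP orientation; "wrist_force": force on the tool from outside, world axes, zero at the start; "torque": the same for the moment, N m; "opening": opening from 0.0 (shut) to 1.0 (fully open).
Only numpy, scipy, OpenCV 4.12 (cv2) and the standard library are available. Lean on these libraries where they do the work, as an engineer would, in place of code of your own. Each camera call takes 0.05 s, during which the arm holds its last target.

### The job

The wooden wedge is jammed under the foot of the small bench press. Work it loose by pulling its handle about a centimetre to the left (as seen looking into the slot), then about a centimetre to the right, and so on to and fro while easing it out a little at a time, so that the press is not dragged along its bed as a straight pull would do. Then lay the wedge flat and gently in the empty tray, let go, and leave the other things where they are.

Things in the scene. Friction and masses are not known exactly. Their poses are not given: they have to be found in the camera images.
- wedge_handle (a point): Grasp point on the jammed wedge's handle (one piece of plain light wood, 150 mm long, about 120 g). Axes: x towards the thin end, y left, z up. The handle is a bar 28 mm wide (y), 26 mm high: underside 15 mm below this point, top 11 mm above; it runs from 25 mm behind this point to 45 mm ahead, where the blade begins. The blade's flat underside is 25 mm below this point.
- wedge_centre (a point): Middle of the wedge's whole length, 50 mm ahead (+x) of wedge_handle, 12 mm above the flat underside of the blade; same axes. The blade is 80 mm long (from 5 mm behind this point to 75 mm ahead), 60 mm wide, tapering from 13.6 mm thick at the handle to 8 mm at the tip.
- slot (a point): Middle of the press's slot, on the rails the blade lies on, 45 mm above the bench. Axes: x into the slot, y left, z up; the wedge comes out along -x, slantwise towards the robot and to its left. At the start the blade's middle is here and wedge_handle about 85 mm out. The slot is 60 mm long between cheeks 78 mm apart, 21 mm high: the blade can turn about 0.25 rad each way about this point.
- foot (a joint): How far the press's sprung foot has sunk, in m (about 0 at the start, stops at 0.0022). It pins the blade with about 40 N: a straight pull takes 45 N or more. Turning the handle about the slot's middle takes 10 to 25 N sideways, and the wedge then eases out with little pull, some 5 mm per swing of 0.25 rad. After about 35 mm out it is loose and slides freely.
- head_edge (a point): Middle of the lower front edge of the grey steel head that overhangs the slot, 115 mm above the bench and 65 mm towards -x of the slot; same axes as slot. The head is 70 mm wide and 65 mm high, with a knob on top to 206 mm. A vertical gripper on the handle would strike it: lean the gripper's body back 30 to 45 degrees, towards -x. Draw the wedge out 110 mm or more before lifting it.
- press (a joint): How far the whole press has been dragged along its bed (along slot -x, the way the wedge comes out), in m; 0 at the start. Friction holds it up to about 30 N of pull along the slot, then it slides. Being dragged more than 8 mm is a failure.
- tray_floor (a point): Middle of the inner floor of the empty wooden tray, 7 mm above the bench. Fixed; inner floor 226 mm (x) by 130 mm (y), walls 7 mm thick rising 12 mm above the floor. It stands to the left or right of the press; the like tray on the other side holds two shorter wedges and a rod.
- cap: Bystander: dished round metal casting, 150 mm across, 50 mm high. The origin is at its underside. Leave it where it is.
- mallet: Bystander: wooden mallet lying down, head 110 mm long and 64 mm thick, handle 180 mm. The origin is at its underside. Leave it where it is.
- punch_a: Bystander: square dark steel punch 95 mm long, 14 mm thick. The origin is at its underside. Leave it where it is.
- punch_b: Bystander: square dark steel punch 95 mm long, 14 mm thick. The origin is at its underside. Leave it where it is.
- brush: Bystander: wire brush 200 mm long, 34 mm high, bristles up. The origin is at its underside. Leave it where it is.
- vblock: Bystander: slotted steel block 80 x 60 x 55 mm. The origin is at its underside. Leave it where it is.
Not all that is in view belongs to the job. Leave any turquoise or white look-alike of the part that bears wedge_handle alone.

How it is judged:
On the way, in this order (a step that is already met when the one before it is completed fails the run):
1. the handle is pulled at least 6 mm to the left of the slot's middle line while the wedge is less than 25 mm out (y of wedge_handle in the frame of slot above 0.006 m and x of wedge_centre in the frame of slot above -0.06 m).
2. then at least 6 mm to the right of it while the wedge is less than 35 mm out (y of wedge_handle in the frame of slot below -0.006 m and x of wedge_centre in the frame of slot above -0.07 m).
3. the wedge is drawn right out of the slot (x of wedge_centre in the frame of slot below -0.115 m), for 0.1 s.
At the end, for the whole second after the job is handed in: The wedge lies flat (within 0.1 rad), right way up, on the floor of the empty tray, its middle within 50 mm lengthwise and 45 mm crosswise of the tray's middle and 5 to 18 mm above its floor, released, and the press is within 8 mm of where it stood (x of wedge_centre in the frame of tray_floor between -0.05 and 0.05 m and y of wedge_centre in the frame of tray_floor between -0.045 and 0.045 m and z of wedge_centre in the frame of tray_floor between 0.005 and 0.018 m and angle between wedge_centre's own z axis and vertical below 0.1 rad and contact force between the fingers and wedge below 0.1 N and value of joint press below 0.008 m); the robot touches nothing.
It fails at once if the press is dragged more than 8 mm along its bed (value of joint press above 0.008 m).
It fails at once if the wedge is dropped: let go over the tray with its middle more than 40 mm above the floor (horizontal distance between wedge_centre and tray_floor below 0.15 m and z of wedge_centre in the frame of tray_floor above 0.04 m and contact force between the fingers and wedge below 0.1 N).
It fails at once if a bystander is moved more than 30 mm (distance of any of cap, mallet, punch_a, punch_b, brush, vblock from where it was at the start of the episode above 0.03 m).
It also fails if it takes over 56 s, if anything falls off the work surface, if the arm or the gripper's body presses on something with over 40 N, if the wrist force passes 120 N, or if a joint passes its speed limit or range.

## Working session

There is one attempt and no reset: what is moved stays moved. The work goes in short steps, Python scripts to look and compute and a tool call to move; the robot and the scene stay as the last step left them, time stands still between calls to the robot, and variables do not carry over. Pictures are saved under pics/ and viewed, and the job is handed in when it is done.

Besides the shell and the picture viewer there is one more tool, called by a JSON object that holds its "fn" and its "kwargs". servo_tool: Moves the arm, as the interface text tells. Its arguments: {"type":"object","properties":{"targets":{"type":"array","items":{"type":"array","items":{"type":"number"}}}},"required":["targets"]}

```bash
mkdir -p pics; ls; python3 - <<'E'
from bench import ctrl
import cv2,pickle
o=ctrl.get_obs();print({k:o[k] for k in o})
for n in("side","top"):
    c=ctrl.camera(n);cv2.imwrite(f"pics/{n}0.png",c["pixels"]);pickle.dump(c,open(f"{n}0.pkl","wb"))
    print(n,c["intrinsics"],c["D"],c["R"],c["t"])
E
```

```text
pics
{'time_s': 0.0, 'q': array([-1.33932672e+00,  1.81512913e-01,  1.60799318e+00,  1.16470027e-05,
        1.35378546e+00, -2.06325791e-01]), 'dq': array([-0.00038185,  0.00110011,  0.00082848,  0.00144539,  0.00039446,
        0.00067006]), 'joint_efforts': array([ 2.99924468e-04, -4.44884419e+01, -3.51329863e+01, -3.15370989e-04,
        9.17756668e-03,  2.58589660e-05]), 'eef_pos': array([ 0.24364748, -0.52023361,  0.23040712]), 'eef_rot': array([-0.15294931, -0.6902298 , -0.15415063,  0.69023686]), 'wrist_force': array([-0.09507996,  0.46859648,  0.29055674]), 'torque': array([-0.01310614,  0.02466324,  0.01516527]), 'opening': 1.0004625312815598}
side [[509.27403319   0.         279.54305977]
 [  0.         509.27403319 207.80626211]
 [  0.           0.           1.        ]] [-0.01622164  0.          0.          0.          0.        ] [[ 0.96032645 -0.27872643  0.00920271]
 [-0.19220095 -0.68540006 -0.7023429 ]
 [ 0.20206906  0.67270969 -0.71177929]] [-0.4629395   0.16249661  1.65372495]
top [[503.80014141   0.         278.30017915]
 [  0.         503.80014141 208.90650588]
 [  0.           0.           1.        ]] [-0.16869877  0.          0.          0.          0.        ] [[ 1.22700190e-02 -9.99924350e-01  8.60360537e-04]
 [-9.86193141e-01 -1.22436199e-02 -1.65145943e-01]
 [ 1.65143983e-01  1.17786220e-03 -9.86268765e-01]] [-8.59749594e-04  4.95737022e-01  1.41554065e+00]
```

View pics/side0.png

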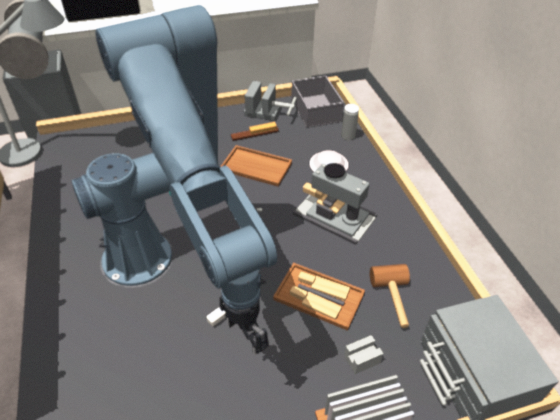

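View pics/top0.png

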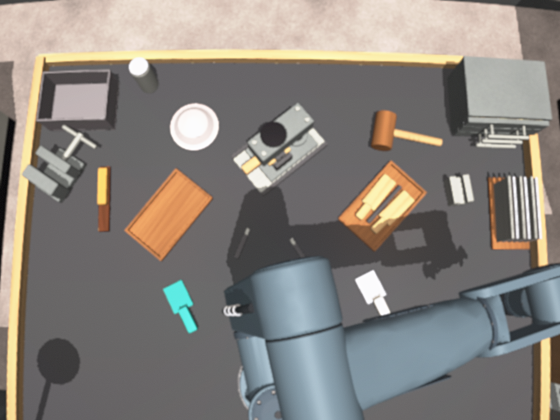

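```bash
python3 - <<'E'
import cv2
t=cv2.imread("pics/top0.png");s=cv2.imread("pics/side0.png")
cv2.imwrite("pics/tc.png",cv2.resize(t[90:205,220:340],None,fx=5,fy=5,interpolation=cv2.INTER_CUBIC)[:600])
cv2.imwrite("pics/sc.png",cv2.resize(s[145:245,285:385],None,fx=6,fy=6,interpolation=cv2.INTER_CUBIC))
cv2.imwrite("pics/tt.png",cv2.resize(t[160:270,115:225],None,fx=5,fy=5,interpolation=cv2.INTER_CUBIC))
E
```

```text
(no output)
```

View pics/tc.png

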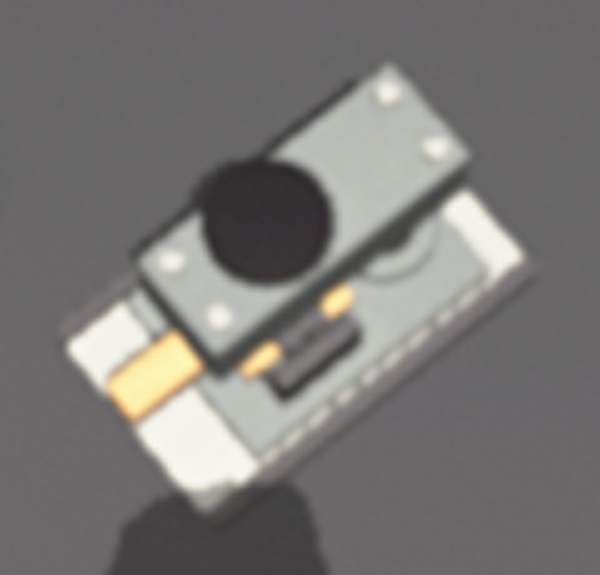

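View pics/sc.png

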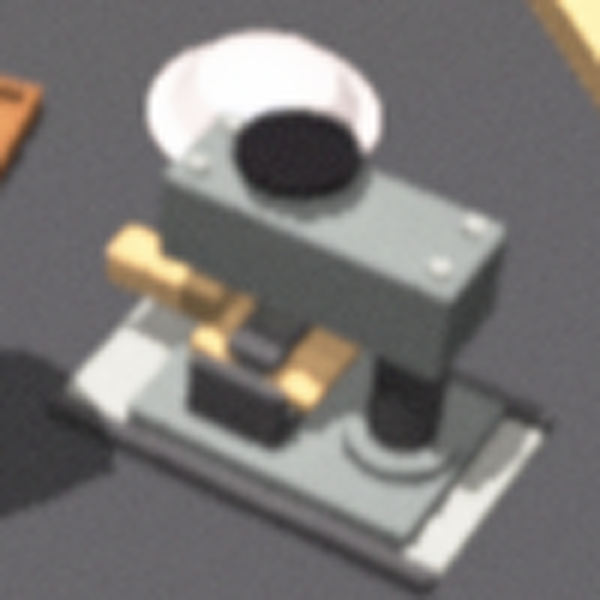

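View pics/tt.png

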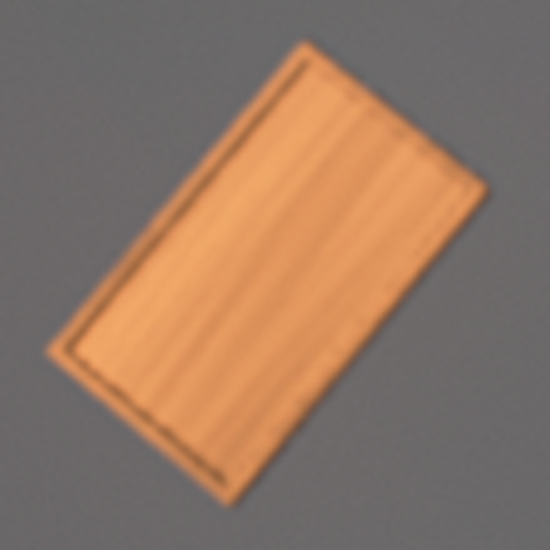

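```bash
cat > h.py <<'E'
import numpy as np,cv2,pickle
from scipy.spatial.transform import Rotation as Ro
C={n:pickle.load(open(f"{n}0.pkl","rb")) for n in("side","top")}
def proj(n,P):
    c=C[n];return cv2.projectPoints(np.atleast_2d(np.asarray(P,float)),cv2.Rodrigues(c["R"])[0],c["t"],c["intrinsics"],c["D"])[0][:,0]
def atz(n,uv,z):
    c=C[n];u=cv2.undistortPoints(np.array(uv,float).reshape(-1,1,2),c["intrinsics"],c["D"])[:,0]
    d=np.c_[u,np.ones(len(u))]@c["R"];o=-c["R"].T@c["t"]
    return o+d*((z-o[2])/d[:,2])[:,None]
def tool(o):
    q=o["eef_rot"];return Ro.from_quat([q[1],q[2],q[3],q[0]])
E
python3 - <<'E'
from h import *
def T(a):return np.array(a)/5-.4+[220,90]
def S(a):return np.array(a)/6-.42+[285,145]
print("handle back",atz("top",T([[108,385],[137,422]]),.081), "front",atz("top",T([[178,333],[207,371]]),.081))
print("head top",atz("top",T([[135,255],[220,362],[468,157],[390,65]]),.18))
print("side head top",atz("side",S([[165,178],[450,303],[505,232]]),.18),atz("side",S([[163,232]]),.115))
tr=atz("top",np.array([[305,42],[488,187],[232,505],[47,350]])/5-.4+[115,160],.019)
print("tray",tr,tr.mean(0),np.linalg.norm(np.diff(tr,axis=0),axis=1))
s=C["side"]; 
E
```

```text
handle back [[0.61029774 0.11272105 0.081     ]
 [0.58875123 0.09560111 0.081     ]] front [[0.64147833 0.07333643 0.081     ]
 [0.61916583 0.05626734 0.081     ]]
head top [[ 0.65723302  0.09242407  0.18      ]
 [ 0.59838503  0.04571217  0.18      ]
 [ 0.71497455 -0.08644067  0.18      ]
 [ 0.76739507 -0.04398689  0.18      ]]
side head top [[ 0.60483631  0.04434206  0.18      ]
 [ 0.71784916 -0.08993811  0.18      ]
 [ 0.76783319 -0.04656733  0.18      ]] [[0.6158178  0.06919121 0.115     ]]
tray [[0.62007673 0.31502412 0.019     ]
 [0.53269344 0.20113544 0.019     ]
 [0.34224443 0.34567803 0.019     ]
 [0.43155728 0.46190354 0.019     ]] [0.48164297 0.33093528 0.019     ] [0.14354954 0.23908866 0.14657815]
```

```bash
python3 - <<'E'
from h import *
from scipy.optimize import least_squares
def T(a):return np.array(a)/5-.4+[220,90]
def S(a):return np.array(a)/6-.42+[285,145]
def yaw(a,z,f=T,n="top"):
    p=atz(n,f(a),z);d=p[1]-p[0];return np.degrees(np.arctan2(d[1],d[0])),np.linalg.norm(d)
print(yaw([[262,458],[490,280]],.03),yaw([[215,515],[528,272]],.0),yaw([[68,342],[210,510]],.02))
print("side",yaw([[130,412],[405,540]],.03,S,"side"),yaw([[70,390],[430,580]],.01,S,"side"))
# fit slot pose: head length free, plus handle
tp=T([[108,385],[137,422],[138,258],[220,360],[468,157],[390,65]]);sp=S([[165,178],[450,303],[505,232]])
def mod(v):
    x,y,a,L,hx=v;c,s=np.cos(a),np.sin(a)
    w=lambda P:np.array([[x+c*p[0]-s*p[1],y+s*p[0]+c*p[1],p[2]] for p in P])
    A=w([[hx-.025,.014,.081],[hx-.025,-.014,.081],[-.065,.035,.18],[-.065,-.035,.18],[L-.065,-.035,.18],[L-.065,.035,.18]])
    B=w([[-.065,-.035,.18],[L-.065,-.035,.18],[L-.065,.035,.18]])
    return A,B
def f(v):
    A,B=mod(v);return np.r_[(proj("top",A)-tp).ravel(),(proj("side",B)-sp).ravel()]
r=least_squares(f,[.66,.03,-.87,.17,-.085]);print(r.x,np.degrees(r.x[2]));print(r.fun.round(1))
E
```

```text
(np.float64(-50.53969573248431), np.float64(0.17437679856956562)) (np.float64(-50.751087183988695), np.float64(0.24317516463380467)) (np.float64(-139.44949797532803), np.float64(0.13378643556624112))
side (np.float64(-49.34734865310199), np.float64(0.17791760672988882)) (np.float64(-52.770582133509954), np.float64(0.24531661125151888))
[ 0.67080367  0.01850429 -0.87166083  0.17575252 -0.08644792] -49.94248647344191
[-0.   0.2  0.3  0.1 -0.  -0.1  0.  -1.   0.9 -0.1 -0.1 -0.5 -0.9 -0.1
 -0.9 -0.1 -0.1 -0.6]
```

```bash
cat >> h.py <<'E'
SL=np.array([.671,.0185,.045]);YW=np.radians(-50.2)
def slotR(): return Ro.from_euler("z",YW)
def goalR(lean,sgn,yaw=0):
    # tool axes in slot frame
    l=np.radians(lean);x=np.array([np.sin(l),0,-np.cos(l)]);y=np.array([0,sgn,0]);z=np.cross(x,y)
    return slotR()*Ro.from_euler("z",yaw)*Ro.from_matrix(np.c_[x,y,z])
def rel(o,R,p):
    R0=tool(o);rv=(R0.inv()*R).as_rotvec();sh=R0.inv().apply(np.array(p)-o["eef_pos"])*1000
    return np.r_[rv,sh]
def w(s): return slotR().apply(s)+SL   # slot->world
def sl(p): return slotR().inv().apply(np.array(p)-SL)
E
python3 - <<'E'
from h import *
from bench import ctrl
o=ctrl.get_obs()
print(tool(o).as_matrix().round(2))
H=np.array([-.0864,0,.025]);print(w(H))
for s in(1,-1):
    R=goalR(40,s);x=R.apply([1,0,0]);
    print(s,"way",rel(o,R,[.43,-.05,.3]).round(2),"pre",(w(H)-.07*x).round(3),rel(o,R,w(H)-.07*x).round(3))
E
```

```text
[[-0.    0.42 -0.91]
 [ 0.   -0.91 -0.42]
 [-1.   -0.   -0.  ]]
[0.61569452 0.0848797  0.07      ]
1 way [  -1.74   -0.49    0.64  -68.87 -347.05 -368.14] pre [0.587 0.119 0.124] [-1.74400e+00 -4.91000e-01  6.35000e-01  1.07701e+02 -4.33743e+02
 -5.82021e+02]
-1 way [   1.26    0.59    0.46  -68.87 -347.05 -368.14] pre [0.587 0.119 0.124] [ 1.25700e+00  5.94000e-01  4.59000e-01  1.07701e+02 -4.33743e+02
 -5.82021e+02]
```

{"fn": "servo_tool", "kwargs": {"targets": [[-0.15,-0.04,0.05,-20,-40,-40,1],[-0.3,-0.08,0.1,-40,-85,-85,1],[-0.45,-0.13,0.16,-60,-130,-135,1],[-0.6,-0.17,0.22,-69,-175,-185,1],[-0.75,-0.21,0.28,-69,-220,-235,1],[-0.95,-0.27,0.35,-69,-265,-280,1],[-1.1,-0.31,0.41,-69,-305,-325,1],[-1.25,-0.35,0.46,-69,-347,-368,1]]}}

```text
time_s: 1.1
eef_pos: [0.4236, -0.0648, 0.3005]
eef_rot: [0.69, 0.364, 0.346, -0.521]
wrist_force: [1.7, -0.4, 0.2]
opening: 1.003
```

```bash
python3 - <<'E'
from h import *
from bench import ctrl
o=ctrl.get_obs();print(o["eef_pos"],o["q"],o["time_s"])
H=np.array([-.0864,0,.025]);R=goalR(40,1);x=R.apply([1,0,0])
p=w(H)-.09*x
print(p,rel(o,R,p).round(3), sl(p))
E
```

```text
[ 0.42357772 -0.06479075  0.30046117] [-0.09623976 -0.36196077  2.05863786 -0.49753197  1.19521829 -0.12513897] 1.1
[0.57866361 0.12932558 0.138944  ] [-4.90000e-01 -1.35000e-01  1.72000e-01  8.14900e+01  1.64702e+02
 -2.32493e+02] [-1.44250885e-01  6.60492448e-17  9.39439999e-02]
```

{"fn": "servo_tool", "kwargs": {"targets": [[-0.08,-0.02,0.03,10,27,-39,1],[-0.16,-0.04,0.06,24,55,-78,1],[-0.24,-0.07,0.08,38,83,-117,1],[-0.33,-0.09,0.11,54,110,-155,1],[-0.41,-0.11,0.14,68,138,-194,1],[-0.49,-0.135,0.172,81,165,-232,1],[-0.49,-0.135,0.172,81,165,-232,1],[-0.49,-0.135,0.172,81,165,-232,1]]}}

```text
time_s: 2.1
eef_pos: [0.5785, 0.129, 0.1394]
eef_rot: [0.82, 0.179, 0.383, -0.385]
wrist_force: [0.1, -0.4, 0.9]
opening: 0.997
```

```bash
python3 - <<'E'
from h import *
from bench import ctrl
o=ctrl.get_obs();print(o["eef_pos"],sl(o["eef_pos"]),o["q"],o["time_s"],o["wrist_force"])
H=np.array([-.0864,0,.025]);R=goalR(40,1);x=R.apply([1,0,0])
print(rel(o,R,w(H)+.016*x).round(3))
for n in("side","top"):
    cv2.imwrite(f"pics/{n}1.png",ctrl.camera(n)["pixels"])
a=cv2.imread("pics/side1.png")[130:250,260:400];b=cv2.imread("pics/top1.png")[80:220,180:340]
f=lambda a:cv2.resize(a,(400,400),interpolation=cv2.INTER_CUBIC)
cv2.imwrite("pics/m1.png",np.hstack([f(a),f(b)]))
E
```

```text
[0.57845733 0.12895305 0.13944286] [-0.14409672 -0.00039694  0.09444286] [ 0.34624183  0.30111981  1.83585374 -0.85151952  0.93347336  0.15455968] 2.1 [ 0.14298053 -0.44470522  0.89106231]
[ 0.00000e+00 -0.00000e+00  1.00000e-03  1.06282e+02  5.41000e-01
 -4.34000e-01]
```

View pics/m1.png

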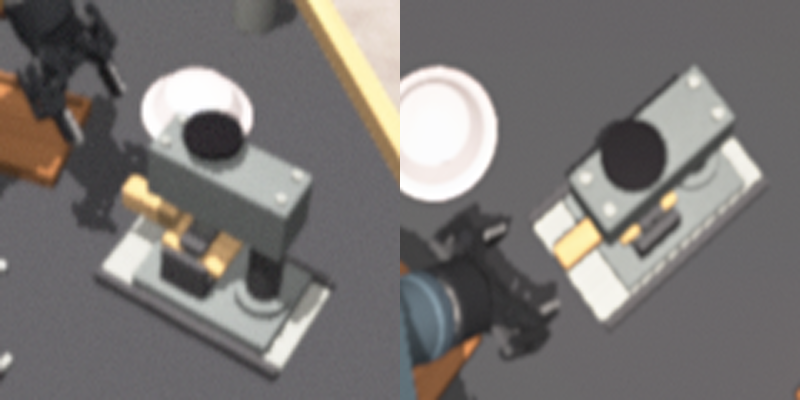

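{"fn": "servo_tool", "kwargs": {"targets": [[0,0,0,20,0.5,-0.4,1],[0,0,0,45,0.5,-0.4,1],[0,0,0,70,0.5,-0.4,1],[0,0,0,90,0.5,-0.4,1],[0,0,0,103,0.5,-0.4,1],[0,0,0,110,0.5,-0.4,1],[0,0,0,110,0.5,-0.4,0.3],[0,0,0,110,0.5,-0.4,-0.3]]}}

```text
time_s: 3.2
eef_pos: [0.6248, 0.0753, 0.057]
eef_rot: [0.821, 0.18, 0.382, -0.384]
wrist_force: [0.8, 1.0, 0.5]
opening: 0.607
```

```bash
python3 - <<'E'
from h import *
from bench import ctrl
o=ctrl.get_obs();print(o["eef_pos"],sl(o["eef_pos"]),o["opening"],o["time_s"],o["wrist_force"])
for n in("side","top"):
    cv2.imwrite(f"pics/{n}2.png",ctrl.camera(n)["pixels"])
a=cv2.imread("pics/side2.png")[130:250,260:400];b=cv2.imread("pics/top2.png")[80:220,180:340]
f=lambda a:cv2.resize(a,(400,400),interpolation=cv2.INTER_CUBIC)
cv2.imwrite("pics/m2.png",np.hstack([f(a),f(b)]))
E
```

```text
[0.6247723  0.07530758 0.05698855] [-0.07323512  0.0008471   0.01198855] 0.6066566654601518 3.2 [0.77251253 1.01500557 0.4744363 ]
```

View pics/m2.png

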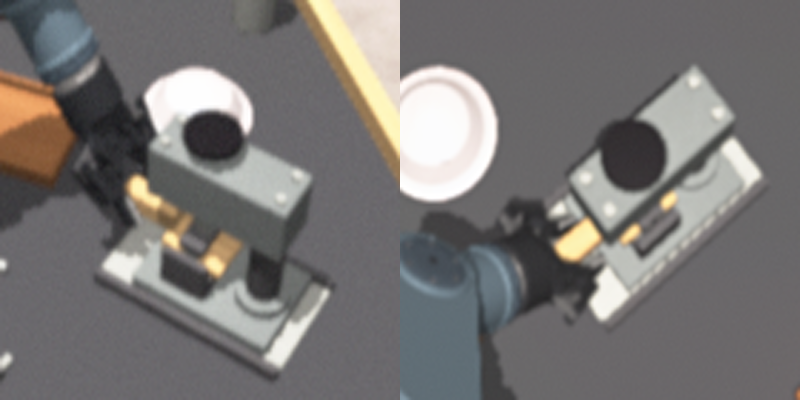

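Fingers straddle the handle (top crop handle ≈(575,240)), clear of the head. Close.

{"fn": "servo_tool", "kwargs": {"targets": [[0,0,0,0,0,0,-0.6],[0,0,0,0,0,0,-1],[0,0,0,0,0,0,-1],[0,0,0,0,0,0,-1],[0,0,0,0,0,0,-1],[0,0,0,0,0,0,-1],[0,0,0,0,0,0,-1],[0,0,0,0,0,0,-1]]}}

```text
time_s: 4.3
eef_pos: [0.6262, 0.0774, 0.0578]
eef_rot: [0.822, 0.181, 0.381, -0.382]
wrist_force: [4.3, 5.1, -2.3]
opening: 0.316
```

```bash
cat >> h.py <<'E'
def swing(o,th,out,ref,lean=40):
    """pose for handle swung by th (rad, + = handle to left) about slot centre, out m; ref = TCP slot coords at th=0,out=0"""
    # handle at -x: left (+y) needs yaw -th
    p=Ro.from_euler("z",-th).apply(ref-np.array([0,0,0]))
    p=p+np.array([-out,0,0])
    return goalR(lean,1,-th),w(p)
E
python3 - <<'E'
from h import *
from bench import ctrl
o=ctrl.get_obs();s=sl(o["eef_pos"]);print(o["eef_pos"],s,o["opening"],o["time_s"],o["wrist_force"],o["torque"])
np.save("ref.npy",s)
for th in(.08,.16,.24): print(th,rel(o,*swing(o,th,0.0,s)).round(3), rel(o,*swing(o,th,0.004,s)).round(3))
E
```

```text
[0.62618521 0.07736368 0.05781406] [-0.07391038  0.00324875  0.01281406] 0.3156948035967312 4.3 [ 4.25880304  5.05561082 -2.25613316] [0.79904668 0.00346581 0.70959941]
0.08 [ 6.000e-02  1.000e-03 -5.800e-02  3.570e-01  5.894e+00  3.720e-01] [ 6.000e-02  1.000e-03 -5.800e-02 -2.218e+00  5.907e+00 -2.689e+00]
0.16 [ 1.2100e-01  1.0000e-03 -1.0900e-01  1.0160e+00  1.1729e+01  1.1030e+00] [ 1.2100e-01  1.0000e-03 -1.0900e-01 -1.5600e+00  1.1741e+01 -1.9570e+00]
0.24 [ 1.8200e-01  1.0000e-03 -1.6100e-01  1.9720e+00  1.7466e+01  2.1890e+00] [ 1.8200e-01  1.0000e-03 -1.6100e-01 -6.0300e-01  1.7479e+01 -8.7100e-01]
```

{"fn": "servo_tool", "kwargs": {"targets": [[0.025,0,-0.022,0,2.5,0,-1],[0.05,0,-0.045,0,5,-0.2,-1],[0.075,0,-0.067,-0.3,7.5,-0.5,-1],[0.1,0,-0.09,-0.5,10,-0.8,-1],[0.125,0,-0.112,-0.8,12.5,-1,-1],[0.15,0,-0.135,-1,14.6,-1.4,-1],[0.15,0,-0.135,-1,14.6,-1.4,-1],[0.15,0,-0.135,-1,14.6,-1.4,-1]]}}

```text
time_s: 5.3
eef_pos: [0.6365, 0.0882, 0.0578]
eef_rot: [0.779, 0.216, 0.363, -0.464]
wrist_force: [-2.9, 0.5, 0.5]
opening: 0.319
```

```bash
cat > st.py <<'E'
from h import *
from bench import ctrl
import sys
def st():
    o=ctrl.get_obs();R=tool(o);m=slotR().inv()*R;x=m.apply([0,1,0])
    yaw=np.arctan2(-x[0],x[1]); f=slotR().inv().apply(o["wrist_force"])
    g=sl(R.apply([-.019,0,0])+o["eef_pos"]) 
    print("t",round(o["time_s"],2),"tcp slot mm",(sl(o["eef_pos"])*1000).round(1),"grasp",(g*1000).round(1),"tool th",round(-yaw,3),"F slot",f.round(1),"tq",slotR().inv().apply(o["torque"]).round(2),"op",round(o["opening"],3))
    return o
def look(k):
    for n in("side","top"):
        cv2.imwrite(f"pics/{n}{k}.png",ctrl.camera(n)["pixels"])
    a=cv2.imread(f"pics/side{k}.png")[130:250,260:400];b=cv2.imread(f"pics/top{k}.png")[80:220,180:340]
    f=lambda a:cv2.resize(a,(400,400),interpolation=cv2.INTER_CUBIC)
    cv2.imwrite(f"pics/m{k}.png",np.hstack([f(a),f(b)]))
E
python3 - <<'E'
from st import *
o=st();look(3);ref=np.load("ref.npy")
for th,u in((.2,.004),(-.2,.006),(-.2,.01)): print(th,u,rel(o,*swing(o,th,u,ref)).round(3))
E
```

```text
t 5.3 tcp slot mm [-75.7  18.1  12.8] grasp [-87.6  20.5  27.3] tool th 0.199 F slot [-2.2 -1.9  0.5] tq [-0.17  0.24 -0.51] op 0.319
0.2 0.004 [ 0.001  0.001 -0.001 -0.103 -0.238 -0.025]
-0.2 0.006 [-3.0500e-01  1.0000e-03  2.5700e-01  1.5570e+00 -2.9677e+01  1.9380e+00]
-0.2 0.01 [-3.0500e-01  1.0000e-03  2.5700e-01 -9.6500e-01 -3.0467e+01 -1.0640e+00]
```

View pics/m3.png

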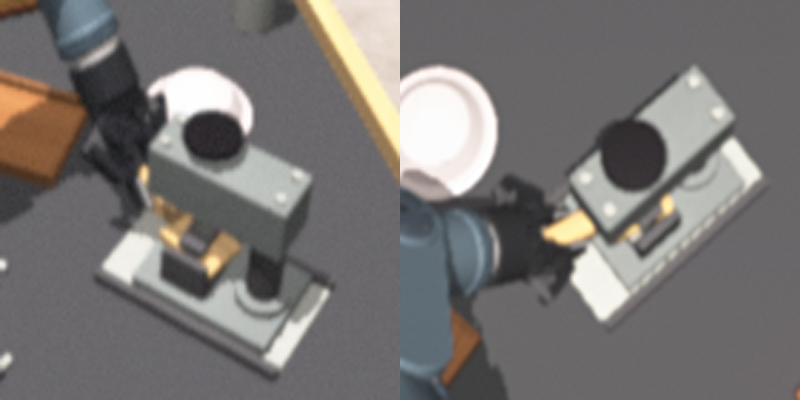

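```bash
cat >> st.py <<'E'
def plan(o,a,b,u0,u1,n=7):
    ref=np.load("ref.npy")
    for i in range(1,n+1):
        f=i/n;print(rel(o,*swing(o,a+(b-a)*f,u0+(u1-u0)*f,ref)).round(3).tolist())
E
python3 -c "
from st import *
plan(st(),.2,-.2,.004,.012)"
```

```text
t 5.4 tcp slot mm [-75.7  18.1  12.8] grasp [-87.6  20.5  27.3] tool th 0.198 F slot [-0.2 -1.6  0. ] tq [-0.06  0.27 -0.51] op 0.318
[-0.042, 0.001, 0.036, -0.853, -4.694, -0.945]
[-0.086, 0.001, 0.073, -1.464, -9.142, -1.673]
[-0.13, 0.001, 0.109, -1.92, -13.575, -2.217]
[-0.174, 0.001, 0.146, -2.221, -17.977, -2.577]
[-0.218, 0.001, 0.183, -2.371, -22.334, -2.755]
[-0.261, 0.001, 0.22, -2.369, -26.635, -2.754]
[-0.305, 0.001, 0.256, -2.218, -30.865, -2.576]
```

{"fn": "servo_tool", "kwargs": {"targets": [[-0.042,0,0.036,-0.9,-4.7,-0.9,-1],[-0.086,0,0.073,-1.5,-9.1,-1.7,-1],[-0.13,0,0.109,-1.9,-13.6,-2.2,-1],[-0.174,0,0.146,-2.2,-18,-2.6,-1],[-0.218,0,0.183,-2.4,-22.3,-2.8,-1],[-0.261,0,0.22,-2.4,-26.6,-2.8,-1],[-0.305,0,0.256,-2.2,-30.9,-2.6,-1],[-0.305,0,0.256,-2.2,-30.9,-2.6,-1]]}}

```text
time_s: 6.4
eef_pos: [0.6076, 0.0752, 0.0578]
eef_rot: [0.855, 0.14, 0.398, -0.301]
wrist_force: [1.5, -5.0, -3.8]
opening: 0.313
```

```bash
python3 -c "
from st import *
o=st();look(4)
plan(o,-.2,.2,.012,.02)"
```

```text
t 6.4 tcp slot mm [-84.2 -12.4  12.8] grasp [-96.1 -14.8  27.3] tool th -0.199 F slot [ 4.8 -2.1 -3.8] tq [ 0.13  0.05 -0.1 ] op 0.313
[0.043, 0.0, -0.036, -1.031, 5.476, -1.155]
[0.087, 0.0, -0.073, -1.402, 9.894, -1.597]
[0.131, 0.0, -0.11, -1.62, 14.274, -1.857]
[0.174, 0.0, -0.146, -1.686, 18.603, -1.936]
[0.218, 0.0, -0.183, -1.602, 22.867, -1.837]
[0.262, 0.0, -0.22, -1.371, 27.053, -1.563]
[0.306, 0.0, -0.257, -0.996, 31.148, -1.118]
```

View pics/m4.png

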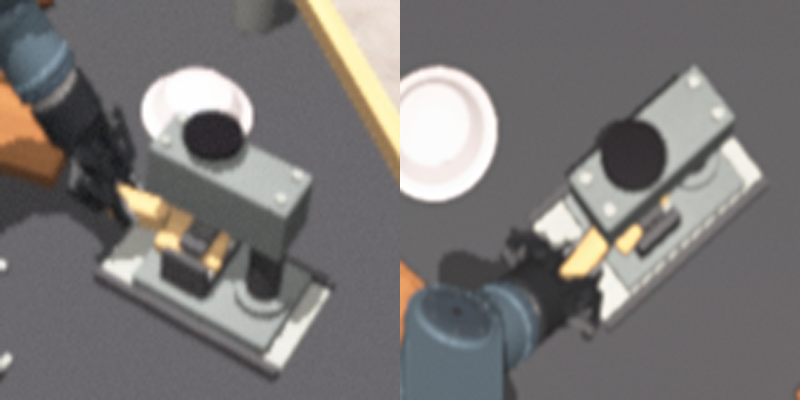

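```bash
sed -i 's/p=Ro.from_euler("z",-th).apply(ref-np.array(\[0,0,0\]))/p=Ro.from_euler("z",-th).apply(ref-np.array([out,0,0]))/; s/^    p=p+np.array(\[-out,0,0\])$//' h.py; grep -n -A6 "def swing" h.py; python3 -c "
from st import *
o=st()
plan(o,-.2,.2,.012,.02)"
```

```text
23:def swing(o,th,out,ref,lean=40):
24-    """pose for handle swung by th (rad, + = handle to left) about slot centre, out m; ref = TCP slot coords at th=0,out=0"""
25-    # handle at -x: left (+y) needs yaw -th
26-    p=Ro.from_euler("z",-th).apply(ref-np.array([out,0,0]))
27-
28-    return goalR(lean,1,-th),w(p)
t 6.5 tcp slot mm [-84.2 -12.3  12.8] grasp [-96.2 -14.7  27.3] tool th -0.198 F slot [ 6.  -3.5 -2.9] tq [ 0.14 -0.08 -0.18] op 0.319
[0.043, 0.001, -0.036, -1.192, 3.511, -1.342]
[0.087, 0.001, -0.072, -1.535, 8.58, -1.749]
[0.13, 0.001, -0.109, -1.686, 13.736, -1.926]
[0.174, 0.001, -0.146, -1.639, 18.961, -1.868]
[0.218, 0.001, -0.182, -1.39, 24.236, -1.568]
[0.262, 0.001, -0.219, -0.934, 29.543, -1.023]
[0.305, 0.001, -0.256, -0.269, 34.861, -0.229]
```

{"fn": "servo_tool", "kwargs": {"targets": [[0.043,0,-0.036,-0.9,3.5,-1.0,-1],[0.087,0,-0.072,-1.5,8.6,-1.7,-1],[0.13,0,-0.109,-1.7,13.7,-1.9,-1],[0.174,0,-0.146,-1.6,19,-1.9,-1],[0.218,0,-0.182,-1.4,24.2,-1.6,-1],[0.262,0,-0.219,-0.9,29.5,-1,-1],[0.305,0,-0.256,-0.3,34.9,-0.2,-1],[0.305,0,-0.256,-0.3,34.9,-0.2,-1]]}}

```text
time_s: 7.5
eef_pos: [0.629, 0.102, 0.0577]
eef_rot: [0.778, 0.216, 0.363, -0.466]
wrist_force: [-3.0, -3.0, 3.4]
opening: 0.318
```

```bash
python3 -c "
from st import *
o=st()
plan(o,.2,-.2,.02,.028)"
```

```text
t 7.5 tcp slot mm [-91.   21.2  12.7] grasp [-103.    23.7   27.2] tool th 0.202 F slot [ 0.4 -4.3  3.4] tq [-0.54 -0.12 -1.2 ] op 0.318
[-0.044, 0.001, 0.039, -1.167, -4.895, -1.189]
[-0.088, 0.001, 0.076, -1.704, -10.454, -1.84]
[-0.132, 0.001, 0.113, -2.03, -16.117, -2.24]
[-0.176, 0.001, 0.149, -2.139, -21.863, -2.381]
[-0.219, 0.001, 0.186, -2.025, -27.674, -2.259]
[-0.263, 0.001, 0.223, -1.685, -33.528, -1.867]
[-0.307, 0.001, 0.26, -1.114, -39.403, -1.202]
```

{"fn": "servo_tool", "kwargs": {"targets": [[-0.044,0,0.038,-1.1,-4.9,-1.2,-1],[-0.088,0,0.076,-1.7,-10.5,-1.8,-1],[-0.132,0,0.113,-2,-16.1,-2.2,-1],[-0.176,0,0.149,-2.1,-21.9,-2.4,-1],[-0.219,0,0.186,-2,-27.7,-2.3,-1],[-0.263,0,0.223,-1.7,-33.5,-1.9,-1],[-0.307,0,0.26,-1.1,-39.4,-1.2,-1],[-0.307,0,0.26,-1.1,-39.4,-1.2,-1]]}}

```text
time_s: 8.5
eef_pos: [0.5942, 0.085, 0.0581]
eef_rot: [0.856, 0.14, 0.398, -0.299]
wrist_force: [4.3, -1.4, -3.9]
opening: 0.319
```

```bash
python3 -c "
from st import *
o=st();look(5)
plan(o,-.2,.2,.028,.038)"
```

```text
t 8.5 tcp slot mm [-100.2  -16.5   13.1] grasp [-112.2  -19.    27.6] tool th -0.203 F slot [ 3.8  2.4 -3.9] tq [0.42 0.53 0.61] op 0.319
[0.045, 0.001, -0.041, -0.74, 5.363, -1.298]
[0.089, 0.001, -0.078, -1.185, 11.395, -1.85]
[0.132, 0.001, -0.114, -1.4, 17.539, -2.129]
[0.176, 0.001, -0.151, -1.377, 23.772, -2.126]
[0.22, 0.001, -0.188, -1.112, 30.073, -1.834]
[0.264, 0.0, -0.224, -0.6, 36.419, -1.248]
[0.307, 0.0, -0.261, 0.165, 42.786, -0.363]
```

View pics/m5.png

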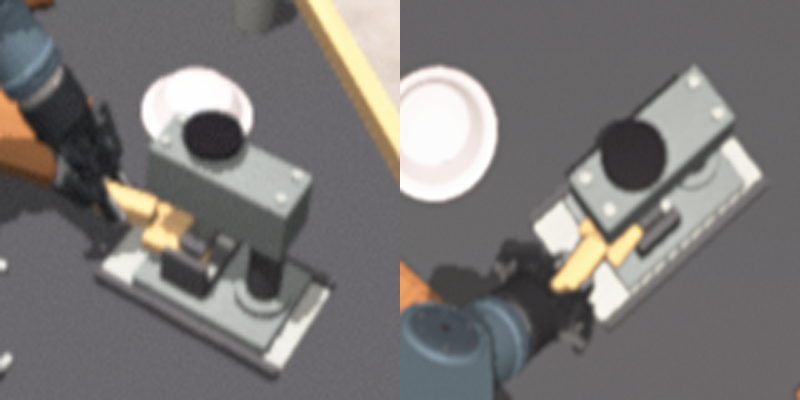

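The wedge is coming out, and the press hasn't moved (head corners are unchanged in the crop). Continuing.

{"fn": "servo_tool", "kwargs": {"targets": [[0.045,0,-0.04,-0.8,5.4,-1.2,-1],[0.089,0,-0.078,-1.2,11.4,-1.8,-1],[0.132,0,-0.114,-1.4,17.5,-2.1,-1],[0.176,0,-0.151,-1.4,23.8,-2.1,-1],[0.22,0,-0.188,-1.1,30.1,-1.8,-1],[0.264,0,-0.224,-0.6,36.4,-1.2,-1],[0.307,0,-0.261,0.2,42.8,-0.4,-1],[0.307,0,-0.261,0.2,42.8,-0.4,-1]]}}

```text
time_s: 9.6
eef_pos: [0.6217, 0.1194, 0.0577]
eef_rot: [0.779, 0.217, 0.363, -0.464]
wrist_force: [0.5, 1.2, 0.5]
opening: 0.319
```

```bash
python3 -c "
from st import *
o=st()
plan(o,.2,0,.038,.048)"
```

```text
t 9.6 tcp slot mm [-109.1   26.8   12.7] grasp [-121.1   29.2   27.3] tool th 0.199 F slot [-0.6  1.2  0.5] tq [0.23 0.08 0.27] op 0.319
[-0.022, 0.001, 0.017, -0.818, -4.539, -0.848]
[-0.044, 0.001, 0.036, -1.709, -7.859, -1.904]
[-0.066, 0.001, 0.054, -2.537, -11.258, -2.886]
[-0.088, 0.001, 0.073, -3.299, -14.732, -3.789]
[-0.109, 0.001, 0.091, -3.994, -18.28, -4.612]
[-0.131, 0.001, 0.109, -4.619, -21.897, -5.352]
[-0.153, 0.001, 0.128, -5.173, -25.581, -6.007]
```

{"fn": "servo_tool", "kwargs": {"targets": [[-0.022,0,0.018,-0.8,-4.2,-0.8,-1],[-0.044,0,0.036,-1.7,-7.9,-1.9,-1],[-0.066,0,0.054,-2.5,-11.3,-2.9,-1],[-0.088,0,0.073,-3.3,-14.7,-3.8,-1],[-0.109,0,0.091,-4,-18.3,-4.6,-1],[-0.131,0,0.109,-4.6,-21.9,-5.4,-1],[-0.153,0,0.128,-5.2,-25.6,-6,-1],[-0.153,0,0.128,-5.2,-25.6,-6,-1]]}}

```text
time_s: 10.6
eef_pos: [0.595, 0.1141, 0.0579]
eef_rot: [0.821, 0.179, 0.382, -0.384]
wrist_force: [-0.9, -0.8, -0.4]
opening: 0.318
```

```bash
python3 -c "
from st import *
o=st()
ref=np.load('ref.npy')
plan(o,0,0,.048,.088,4); print(rel(o,*swing(o,0,.13,ref)).round(3))"
```

```text
t 10.6 tcp slot mm [-122.1    2.8   12.9] grasp [-134.4    2.8   27.4] tool th -0.001 F slot [ 0.  -1.2 -0.4] tq [-0.01  0.26 -0.12] op 0.318
[0.0, 0.001, -0.0, -6.244, 0.478, -7.517]
[0.0, 0.001, -0.0, -12.677, 0.484, -15.173]
[0.0, 0.001, -0.0, -19.109, 0.489, -22.83]
[0.0, 0.001, -0.0, -25.542, 0.494, -30.486]
[ 0.0000e+00  1.0000e-03 -0.0000e+00 -5.2559e+01  5.1600e-01 -6.2643e+01]
```

{"fn": "servo_tool", "kwargs": {"targets": [[0,0,0,-2,0.3,-2.4,-1],[0,0,0,-5,0.5,-6,-1],[0,0,0,-9,0.5,-10.7,-1],[0,0,0,-13,0.5,-15.5,-1],[0,0,0,-17,0.5,-20.3,-1],[0,0,0,-21,0.5,-25,-1],[0,0,0,-25,0.5,-29.8,-1],[0,0,0,-25,0.5,-29.8,-1]]}}

```text
time_s: 11.6
eef_pos: [0.5701, 0.1448, 0.0577]
eef_rot: [0.821, 0.179, 0.383, -0.384]
wrist_force: [0.0, 0.3, -1.2]
opening: 0.32
```

```bash
python3 -c "
from st import *
o=st();look(6)
ref=np.load('ref.npy')
print(rel(o,*swing(o,0,.132,ref)).round(3))"
```

```text
t 11.6 tcp slot mm [-161.6    3.3   12.7] grasp [-173.8    3.3   27.3] tool th -0.001 F slot [-0.3  0.2 -1.2] tq [ 0.    0.5  -0.03] op 0.32
[ 1.0000e-03  0.0000e+00 -1.0000e-03 -2.8547e+01  2.3000e-02 -3.3877e+01]
```

View pics/m6.png

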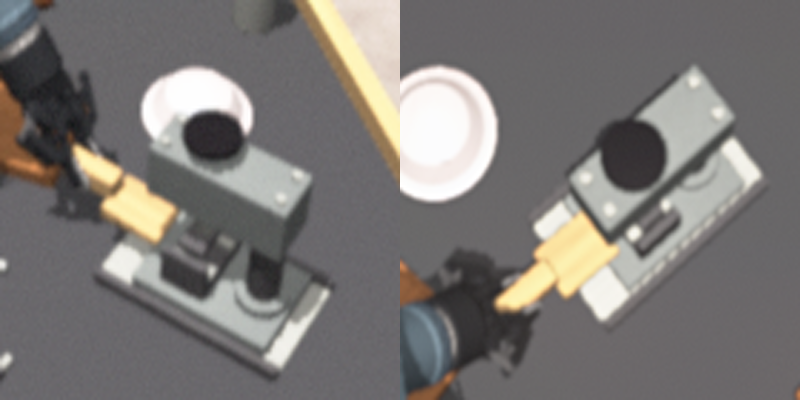

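{"fn": "servo_tool", "kwargs": {"targets": [[0,0,0,-5,0,-6,-1],[0,0,0,-11,0,-13,-1],[0,0,0,-17,0,-20,-1],[0,0,0,-23,0,-27.4,-1],[0,0,0,-29,0,-34.5,-1],[0,0,0,-34,0,-40.5,-1],[0,0,0,-37,0,-44,-1],[0,0,0,-37,0,-44,-1]]}}

```text
time_s: 12.7
eef_pos: [0.5335, 0.1888, 0.0579]
eef_rot: [0.821, 0.179, 0.383, -0.384]
wrist_force: [-0.5, -0.3, -1.0]
opening: 0.319
```

```bash
python3 - <<'E'
from st import *
o=st();look(7)
R=tool(o);print("up40",R.inv().apply([0,0,40]).round(1))
# tray: target yaw
tr=np.array([.4816,.331,.007]);ty=np.radians(-37.8)
# wedge frame relative to tool: wedge axes= slot axes (yaw), handle pt in tool
from scipy.spatial.transform import Rotation as Ro
hp=w(np.array([-.0864,.0033,.025])) ; ref=np.load("ref.npy")
E
```

```text
t 12.7 tcp slot mm [-218.9    3.4   12.9] grasp [-231.1    3.3   27.4] tool th -0.001 F slot [-0.1 -0.5 -1. ] tq [-0.02  0.52 -0.04] op 0.319
up40 [-30.6   0.   25.7]
```

View pics/m7.png

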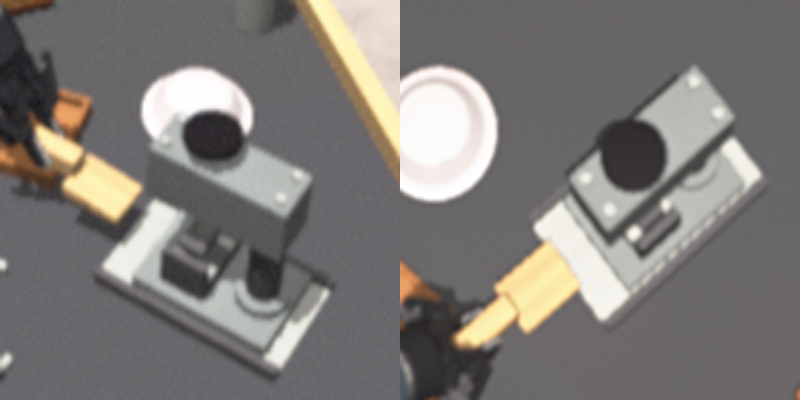

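View pics/side7.png

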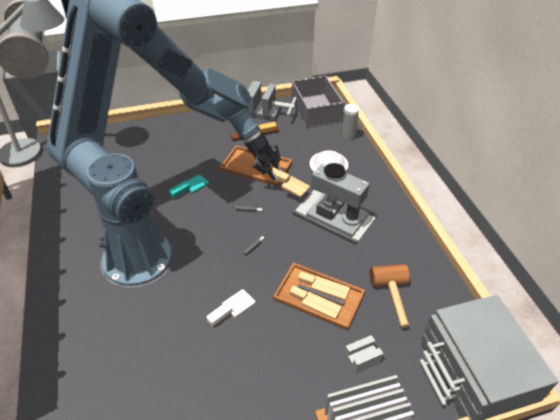

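```bash
cat >> st.py <<'E'
TR=np.array([.4816,.331,.007]);TY=np.radians(-37.5)
def traypose(z,off=(-.0375,0)):
    R=goalR(40,1,TY-YW);p=TR+Ro.from_euler("z",TY).apply([off[0],off[1],0]);p[2]=z;return R,p
E
python3 - <<'E'
from st import *
o=st()
R,p=traypose(.1);print(p,rel(o,R,p).round(3))
# centre of wedge projected now
T=C["top"]
c=w(np.array([-.2189+.0375,.0033,.012-.001]))
for P in ([-.005,.03,.0016],[-.005,-.03,.0016],[.075,.03,-.004],[.075,-.03,-.004],[-.075,.014,.024],[-.075,-.014,.024]):
    q=w(np.array([-.2189+.0375+P[0],.0033+P[1],.012+P[2]]));u=proj("top",q)[0];v=proj("side",q)[0]
    print(P,u.round(1),((u-[180,80])*[2.5,400/140]+[400,0]).round(0),((v-[260,130])*[400/140,400/120]).round(0))
E
```

```text
t 12.8 tcp slot mm [-218.5    3.3   12.9] grasp [-230.7    3.3   27.5] tool th -0.001 F slot [-0.3  0.4 -1. ] tq [-0.03  0.49  0.  ] op 0.317
[0.45184925 0.35382855 0.1       ] [-1.69000e-01  1.00000e-03  1.42000e-01 -1.47638e+02  4.31050e+01
 -1.10272e+02]
[-0.005, 0.03, 0.0016] [217.2 179.4] [493. 284.] [ 88. 154.]
[-0.005, -0.03, 0.0016] [230.  195.1] [525. 329.] [ 62. 185.]
[0.075, 0.03, -0.004] [239.  162.9] [548. 237.] [141. 186.]
[0.075, -0.03, -0.004] [251.8 178.4] [580. 281.] [116. 218.]
[-0.075, 0.014, 0.024] [200.3 197.1] [451. 335.] [ 36. 122.]
[-0.075, -0.014, 0.024] [206.3 204.7] [466. 356.] [ 23. 136.]
```

{"fn": "servo_tool", "kwargs": {"targets": [[0,0,0,-10,0,8,-1],[0,0,0,-30,0,25,-1],[-0.03,0,0.025,-53,7,0,-1],[-0.06,0,0.05,-78,15,-28,-1],[-0.09,0,0.075,-103,24,-56,-1],[-0.12,0,0.1,-125,33,-82,-1],[-0.15,0,0.125,-140,40,-101,-1],[-0.169,0,0.142,-147,43,-110,-1]]}}

```text
time_s: 13.8
eef_pos: [0.452, 0.3545, 0.1006]
eef_rot: [0.859, 0.136, 0.4, -0.29]
wrist_force: [-1.2, -0.4, -1.2]
opening: 0.317
```

```bash
python3 - <<'E'
from st import *
o=st();look(8)
a=cv2.imread("pics/top8.png")[130:290,80:260];b=cv2.imread("pics/side8.png")[100:220,190:340]
cv2.imwrite("pics/n8.png",np.hstack([cv2.resize(a,(400,400),interpolation=2),cv2.resize(b,(400,400),interpolation=2)]))
for z in(.035,.0205):print(rel(o,*traypose(z)).round(3))
E
```

```text
t 13.8 tcp slot mm [-398.3   46.9   55.6] grasp [-410.2   44.1   70.1] tool th -0.224 F slot [-0.4 -1.2 -1.2] tq [-0.15  0.46 -0.02] op 0.317
[ 1.0000e-03  1.0000e-03 -2.0000e-03  5.0375e+01 -7.3600e-01 -4.1997e+01]
[ 1.0000e-03  1.0000e-03 -2.0000e-03  6.1474e+01 -7.5300e-01 -5.1328e+01]
```

View pics/n8.png

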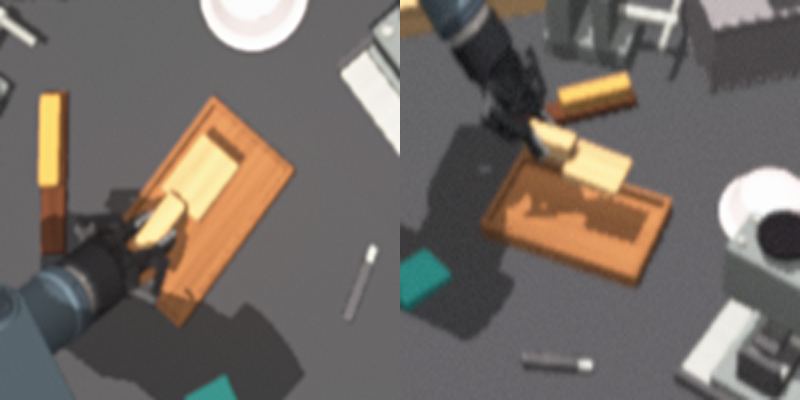

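{"fn": "servo_tool", "kwargs": {"targets": [[0,0,0,7,0,-6,-1],[0,0,0,15,-0.3,-12.5,-1],[0,0,0,23,-0.6,-19,-1],[0,0,0,31,-0.7,-26,-1],[0,0,0,39,-0.7,-32.5,-1],[0,0,0,46,-0.7,-38,-1],[0,0,0,50,-0.7,-42,-1],[0,0,0,50,-0.7,-42,-1]]}}

```text
time_s: 14.9
eef_pos: [0.4513, 0.3531, 0.0344]
eef_rot: [0.858, 0.135, 0.4, -0.291]
wrist_force: [-0.5, -0.0, 0.1]
opening: 0.316
```

```bash
python3 - <<'E'
from st import *
o=st();look(9)
a=cv2.imread("pics/top9.png")[130:290,80:260];b=cv2.imread("pics/side9.png")[100:220,190:340]
cv2.imwrite("pics/n9.png",np.hstack([cv2.resize(a,(400,400),interpolation=2),cv2.resize(b,(400,400),interpolation=2)]))
for z in(.0205,):print(rel(o,*traypose(z)).round(3))
E
```

```text
t 14.9 tcp slot mm [-397.7   45.4  -10.6] grasp [-409.6   42.7    3.9] tool th -0.223 F slot [-0.3 -0.4  0.1] tq [-0.08  0.46  0.02] op 0.316
[ 1.0000e-03  1.0000e-03 -0.0000e+00  1.0596e+01  8.9300e-01 -8.9390e+00]
```

View pics/n9.png

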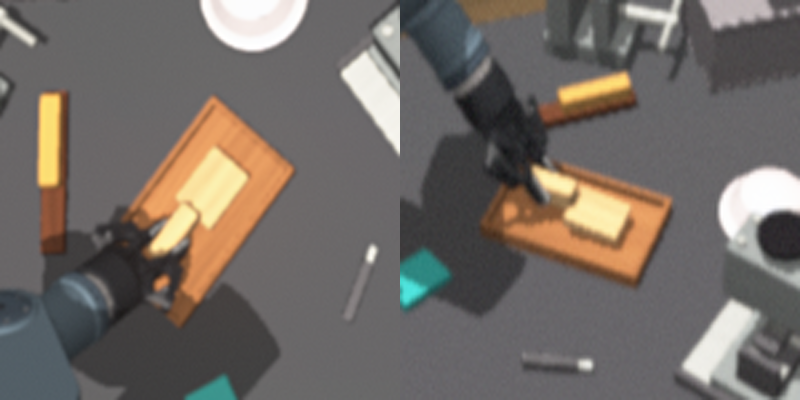

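{"fn": "servo_tool", "kwargs": {"targets": [[0,0,0,1.5,0.5,-1.3,-1],[0,0,0,3,0.9,-2.5,-1],[0,0,0,4.5,0.9,-3.8,-1],[0,0,0,6,0.9,-5,-1],[0,0,0,7.5,0.9,-6.3,-1],[0,0,0,9,0.9,-7.6,-1],[0,0,0,10,0.9,-8.4,-1],[0,0,0,10,0.9,-8.4,-1]]}}

```text
time_s: 16.0
eef_pos: [0.4522, 0.3541, 0.0219]
eef_rot: [0.859, 0.136, 0.4, -0.291]
wrist_force: [-0.6, -0.6, -1.1]
opening: 0.317
```

```bash
python3 - <<'E'
from st import *
o=st()
print(o["eef_pos"],o["wrist_force"],tool(o).inv().apply([0,0,-1]))
E
```

```text
t 16.0 tcp slot mm [-397.9   46.8  -23.1] grasp [-409.8   44.    -8.5] tool th -0.223 F slot [ 0.1 -0.8 -1.1] tq [-0.12  0.53  0.  ] op 0.317
[0.4522233  0.35412055 0.02191278] [-0.57174341 -0.59956976 -1.08381857] [ 7.65427855e-01 -6.28496555e-04 -6.43521409e-01]
```

{"fn": "servo_tool", "kwargs": {"targets": [[0,0,0,0.4,0,-0.3,-1],[0,0,0,0.8,0,-0.6,-1],[0,0,0,1.1,0,-0.9,-1],[0,0,0,1.4,0,-1.2,-1],[0,0,0,1.7,0,-1.4,-1],[0,0,0,1.9,0,-1.6,-1],[0,0,0,1.9,0,-1.6,-1],[0,0,0,1.9,0,-1.6,-1]]}}

```text
time_s: 17.0
eef_pos: [0.4523, 0.3542, 0.0197]
eef_rot: [0.859, 0.136, 0.4, -0.291]
wrist_force: [-1.9, -1.2, 3.3]
opening: 0.317
```

```bash
python3 - <<'E'
from st import *
o=st();look(10)
print(o["eef_pos"],o["wrist_force"])
a=cv2.imread("pics/top10.png")[130:290,80:260];b=cv2.imread("pics/side10.png")[100:220,190:340]
cv2.imwrite("pics/n10.png",np.hstack([cv2.resize(a,(400,400),interpolation=2),cv2.resize(b,(400,400),interpolation=2)]))
E
```

```text
t 17.0 tcp slot mm [-397.9   46.8  -25.3] grasp [-409.8   44.1  -10.7] tool th -0.223 F slot [-0.3 -2.2  3.3] tq [-0.13  0.09 -0.26] op 0.317
[0.45226997 0.35416693 0.01971529] [-1.87103212 -1.16808119  3.34008955]
```

View pics/n10.png

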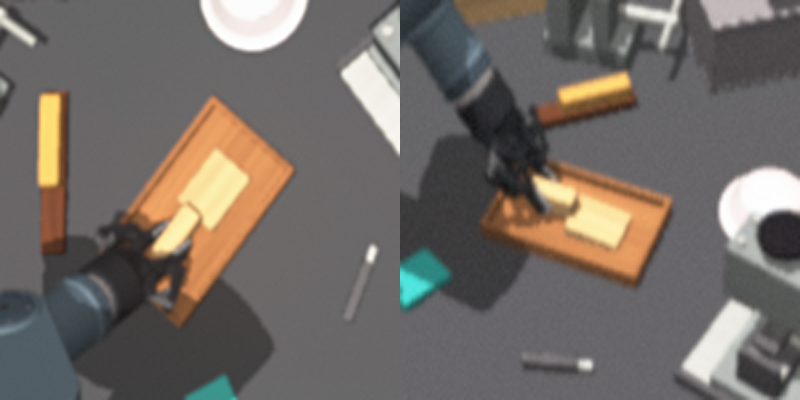

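{"fn": "servo_tool", "kwargs": {"targets": [[0,0,0,0,0,0,-0.3],[0,0,0,0,0,0,-0.2],[0,0,0,0,0,0,0],[0,0,0,0,0,0,0.2],[0,0,0,0,0,0,0.3],[0,0,0,0,0,0,0.3],[0,0,0,0,0,0,0.3],[0,0,0,0,0,0,0.3]]}}

```text
time_s: 18.1
eef_pos: [0.4523, 0.3542, 0.0197]
eef_rot: [0.859, 0.136, 0.4, -0.291]
wrist_force: [-0.8, 0.8, -0.5]
opening: 0.651
```

```bash
python3 - <<'E'
from st import *
o=st();look(11)
a=cv2.imread("pics/top11.png")[130:290,80:260];b=cv2.imread("pics/side11.png")[100:220,190:340]
cv2.imwrite("pics/n11.png",np.hstack([cv2.resize(a,(400,400),interpolation=2),cv2.resize(b,(400,400),interpolation=2)]))
E
```

```text
t 18.1 tcp slot mm [-397.9   46.9  -25.3] grasp [-409.8   44.1  -10.7] tool th -0.223 F slot [-1.2 -0.1 -0.5] tq [-0.05  0.32 -0.01] op 0.651
```

View pics/n11.png

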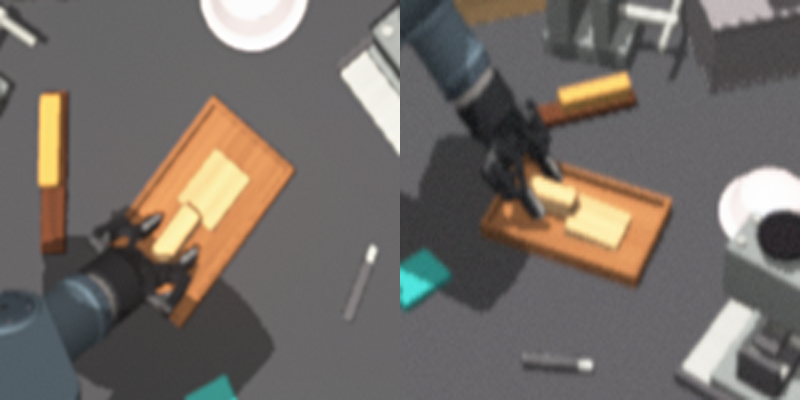

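{"fn": "servo_tool", "kwargs": {"targets": [[0,0,0,-5,0,0,0.3],[0,0,0,-15,0,0,0.3],[0,0,0,-30,0,0,0.3],[0,0,0,-50,0,0,0.3],[0,0,0,-75,0,0,0.3],[0,0,0,-100,0,0,0.3],[0,0,0,-125,0,0,0.3],[0,0,0,-140,0,0,0.3]]}}

```text
time_s: 19.2
eef_pos: [0.3799, 0.4104, 0.1289]
eef_rot: [0.859, 0.137, 0.399, -0.29]
wrist_force: [0.3, 0.2, 0.5]
opening: 0.65
```

```bash
python3 - <<'E'
from st import *
o=st();look(12);print(o["eef_pos"])
a=cv2.imread("pics/top12.png")[150:280,100:240];b=cv2.imread("pics/side12.png")[130:200,210:300]
cv2.imwrite("pics/n12.png",np.hstack([cv2.resize(a,(400,400),interpolation=2),cv2.resize(b,(400,400),interpolation=2)]))
for t in(0,.14):
  for P in ([-.005,.03,.0016],[-.005,-.03,.0016],[.075,.03,-.004],[.075,-.03,-.004],[-.075,.014,.024],[-.075,-.014,.024],[-.075,-.014,-.002]):
    q0=np.array(P)-[-.005,0,-.012]; q=Ro.from_euler("y",-t).apply(q0)+[-.005,0,0]
    q=Ro.from_euler("z",TY).apply(q)+TR
    u=proj("top",q)[0];v=proj("side",q)[0]
    print(t,P,((u-[100,150])*[400/140,400/130]).round(0),((v-[210,130])*[400/90,400/70]+[400,0]).round(0))
E
```

```text
t 19.2 tcp slot mm [-487.5   27.2   83.9] grasp [-499.4   24.4   98.4] tool th -0.224 F slot [0.  0.4 0.5] tq [-0.1  0.3  0. ] op 0.65
[0.37986545 0.41041175 0.12890159]
0 [-0.005, 0.03, 0.0016] [169. 180.] [610. 162.]
0 [-0.005, -0.03, 0.0016] [213. 218.] [583. 215.]
0 [0.075, 0.03, -0.004] [219. 117.] [695. 197.]
0 [0.075, -0.03, -0.004] [263. 155.] [670. 251.]
0 [-0.075, 0.014, 0.024] [132. 244.] [529. 125.]
0 [-0.075, -0.014, 0.024] [153. 262.] [515. 150.]
0 [-0.075, -0.014, -0.002] [159. 265.] [517. 180.]
0.14 [-0.005, 0.03, 0.0016] [168. 182.] [608. 161.]
0.14 [-0.005, -0.03, 0.0016] [212. 220.] [581. 215.]
0.14 [0.075, 0.03, -0.004] [216. 116.] [694. 183.]
0.14 [0.075, -0.03, -0.004] [260. 154.] [667. 238.]
0.14 [-0.075, 0.014, 0.024] [132. 249.] [525. 136.]
0.14 [-0.075, -0.014, 0.024] [152. 267.] [511. 160.]
0.14 [-0.075, -0.014, -0.002] [161. 267.] [517. 191.]
```

View pics/n12.png

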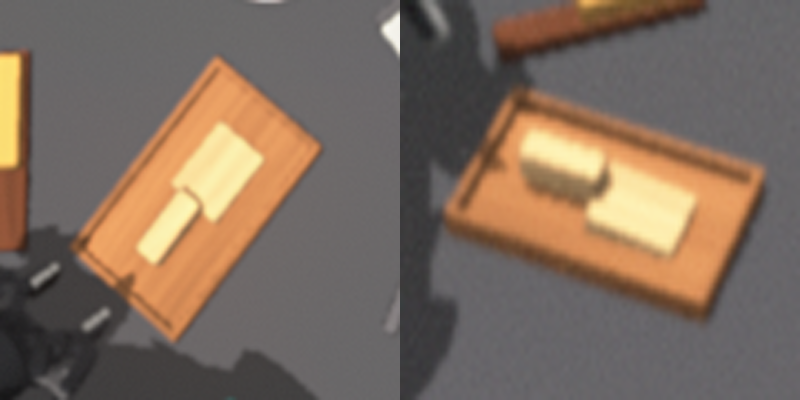

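View pics/top12.png

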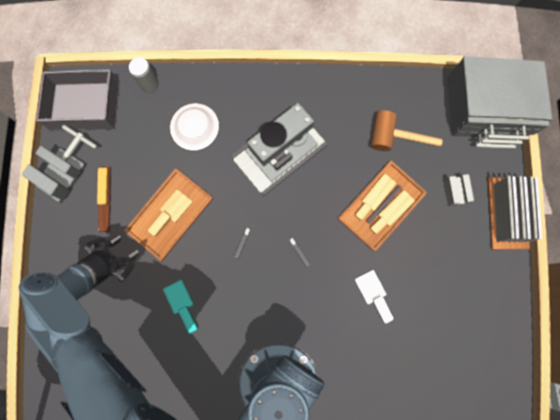

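```bash
python3 - <<'E'
from bench import ctrl
o=ctrl.get_obs();print(abs(o["dq"]).max(),o["wrist_force"],o["time_s"]);print(ctrl.hand_in())
E
```

```text
0.02771687139117956 [-0.39592017  0.84535484 -0.73888899] 19.3
the job is handed in; nothing more can be done
None
```

The wedge is out of the press and lying flat, right way up, in the middle of the empty tray. I handed the job in at 19.3 s; `hand_in` gives no verdict, so what follows is from my own checks.

- **Working it loose:** I gripped the handle with the gripper leaned back 40°. I swung it about 0.2 rad left, then right, then left, right and left again, easing it out 4–10 mm per swing until it was loose at about 38 mm out. The first left swing put the handle about 17–20 mm left of the middle line with the wedge about 4 mm out. The first right swing put it about 15 mm right, with the wedge about 10–12 mm out.
- **Drawing out and laying down:** I then drew it straight out to about 145 mm before lifting. It touched the tray floor with about 4 N, and I let go and backed away.

Last checks:
- **Wedge:** in both pictures its corners match a flat wedge centred in the tray to within a few mm. They don't match one tipped by 0.14 rad.
- **Press:** it showed no visible movement in any picture. The force readings taken after each move were all under about 7 N.
- **Other things:** they look undisturbed, and the wrist force was about zero, with the fingers clear of everything.

One disagreement: when the fingers closed, the handle sat about 3 mm left of my estimated slot line. I took that grip as neutral for the swings.

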